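Build a membrane-filter tower on the vacuum manifold

TASK

Set up the vacuum manifold for its rinse run (no filter membrane needed). First plug its open narrow port with the loose rubber bung, then build the filter tower on the wide port from the bottom up: filter head stopper-down fully into the port, funnel seated flat over the head's raised centre, cover on top with its collar inside the funnel. Leave the bottles, the specimen cup and the beaker upright where they stand.

Things in the scene. Friction and masses are not known exactly. Their poses are not given: they have to be found in the camera images.
- bung_head (a point): Loose solid black rubber bung standing upright on its shank: round head 40 mm across and 16 mm high; tapered shank below, 22 mm long, 21 mm across under the head, 18 mm at the foot. The point is the head's centre, 30 mm above the foot, 8 mm above the head's underside; z up along its axis. Grip the head.
- head_disc (a point): Loose filter head standing on its stopper: metal disc 62 mm across, 14 mm thick; on it a raised centre 46 mm across, 5 mm high, with grey inlay; below it a black tapered rubber stopper 26 mm long, 34 mm across at the top, 28 mm at the foot. The point is the disc's centre, 33 mm above the foot, 7 mm above the disc's underside; z up. Grip the disc's rim.
- funnel_mid (a point): Loose filter funnel standing upright: metal tube open at both ends, 60 mm outside, 52 mm inside, 80 mm high, a thin bead at each edge. The point is its centre, 40 mm above the lower edge; z up. Seated, its lower edge lies flat on the head's disc round the raised centre (3 mm play), this point 47 mm above the head's point.
- cover_knob (a point): Loose funnel cover: metal disc 64 mm across, 5 mm thick; below it a collar 47 mm across, 6 mm deep, on which it stands; above it a black knob: neck 16 mm across, 10 mm high, then grip 24 mm across, 26 mm high. The point is the grip's centre, 34 mm above the foot, 23 mm above the disc's top; z up. Seated, the disc lies on the funnel's edge, this point 68 mm above the funnel's centre.
- port_wide_mouth (a point): Wide port of the fixed vacuum manifold, a square steel bar 310 mm long, 46 mm wide, top 55 mm above the bench, with three upright ports 100 mm apart in any order: a steel tube 48 mm outside, 39 mm bore, 30 mm high and deep. The point is the centre of its mouth, at the rim, 85 mm above the bench; z up, x across the bar, y along it.
- port_narrow_mouth (a point): Open narrow port of the same manifold: an upright steel tube 32 mm outside, 25 mm bore, 30 mm high and deep. The point is the centre of its mouth, at the rim, 85 mm above the bench; axes as for the wide port. (The third port, closed by a dark screwed cap 42 mm across, is not used.)
- amber_bottle: Loose bystander: round amber glass dropper bottle with black cap, 34 mm across, 74 mm high; origin at the centre of its underside.
- white_bottle: Loose bystander: round white plastic dropper bottle, 30 mm across, 74 mm high; origin at the centre of its underside.
- specimen_cup: Loose bystander: clear specimen cup with a blue lid, 62 mm across at the lid, 72 mm high; origin at the centre of its underside.
- beaker: Loose bystander: small clear glass beaker, empty, 45 mm across at the rim, 58 mm high; origin at the centre of its underside.

How it is judged (in metres and radians):
On the way, in this order (a step that is already met when the one before it is completed fails the run):
1. the bung is fully home in the narrow port, while the wide port is still empty (horizontal distance between bung_head and port_narrow_mouth below 0.006 m and z of bung_head in the frame of port_narrow_mouth between 0.005 and 0.011 m and angle between bung_head's own z axis and vertical below 0.06 rad and not (horizontal distance between head_disc and port_wide_mouth below 0.03 m)), for 0.2 s.
2. the filter head is fully home in the wide port, the bung still in its port (horizontal distance between head_disc and port_wide_mouth below 0.007 m and z of head_disc in the frame of port_wide_mouth between 0.004 and 0.01 m and angle between each of head_disc, bung_head's own z axis and vertical below 0.06 rad and horizontal distance between bung_head and port_narrow_mouth below 0.006 m and z of bung_head in the frame of port_narrow_mouth between 0.005 and 0.011 m), for 0.2 s.
3. the funnel sits flat on the seated head (horizontal distance between funnel_mid and head_disc below 0.007 m and z of funnel_mid in the frame of head_disc between 0.044 and 0.05 m and angle between each of funnel_mid, head_disc's own z axis and vertical below 0.06 rad and horizontal distance between head_disc and port_wide_mouth below 0.007 m and z of head_disc in the frame of port_wide_mouth between 0.004 and 0.01 m), for 0.2 s.
4. the cover sits flat on the seated funnel (all of step 3 and horizontal distance between cover_knob and funnel_mid below 0.007 m and z of cover_knob in the frame of funnel_mid between 0.065 and 0.071 m and angle between cover_knob's own z axis and vertical below 0.06 rad), for 0.2 s.
At the end, for the whole second after the job is handed in: Bung in the narrow port, within 6 mm of its centre and 3 mm of full depth; filter head in the wide port, funnel on the head and cover on the funnel, each within 7 mm of the axis of what carries it and 3 mm of its seated height; all four upright within 0.06 rad and at rest (below 0.02 m/s) (all of step 4 and horizontal distance between bung_head and port_narrow_mouth below 0.006 m and z of bung_head in the frame of port_narrow_mouth between 0.005 and 0.011 m and angle between bung_head's own z axis and vertical below 0.06 rad and linear speed of each of bung, head, funnel, cover below 0.02 m/s); the robot touches nothing.
It fails at once if the amber dropper bottle is shifted more than 30 mm or tipped over (distance of amber_bottle from where it was at the start of the episode above 0.03 m or angle between amber_bottle's own z axis and vertical above 0.5 rad).
It fails at once if the white dropper bottle is shifted more than 30 mm or tipped over (distance of white_bottle from where it was at the start of the episode above 0.03 m or angle between white_bottle's own z axis and vertical above 0.5 rad).
It fails at once if the specimen cup is shifted more than 30 mm or tipped over (distance of specimen_cup from where it was at the start of the episode above 0.03 m or angle between specimen_cup's own z axis and vertical above 0.5 rad).
It fails at once if the small beaker is shifted more than 30 mm or tipped over (distance of beaker from where it was at the start of the episode above 0.03 m or angle between beaker's own z axis and vertical above 0.5 rad).
It also fails if it takes over 125 s, if anything falls off the work surface, if the arm or the gripper's body presses on something with over 40 N, if the wrist force passes 120 N, or if a joint passes its speed limit or range.

ROBOT

A 7-joint arm with a two-finger parallel gripper is mounted at the origin on the work surface. World frame = base frame: x ahead of the robot, y to its left, z up, the work surface at z = 0. Lengths are in mm, angles in rad, forces in N, time in s.
With the tool pointing down it reaches from about 400 to 875 mm from the base axis. Payload 4.4 kg.
Tool frame: the origin (TCP) lies at the very end of the fingers, on their centre line; the grasp point (between the pads) lies 19 mm behind it; z points along the fingers, y is the line along which they close (so a half turn about z gives the same grasp; the last joint's range is limited). The gripper opens to 85 mm and grips with 20 to 120 N. Pads are 22 mm wide; open, the fingers measure 114 mm over their backs; the gripper's body (76 mm by 85 mm) begins 54 mm behind the grasp point. The pads swing forward as they close: fully open they stand 13 mm farther back than shut.
Start: joints at [-1.212, 0.628, 0.038, 1.517, -0.027, 0.996, -0.02], TCP at [267.869, 592.253, 231.313] pointing down, gripper open.
Joint ranges: [-3.06, 3.06], [-0.37, 2.12], [-1.25, 1.32], [0.18, 2.47], [-1.1, 4.24], [0.23, 1.98], [-2.94, 2.94]. Speed limits (rad/s): [2.57, 2.57, 3.14, 3.14, 3.14, 3.14, 3.14].

INTERFACE

Orientations are given as [roll, pitch, yaw] about the fixed x, y, z axes, in that order (R = Rz(yaw) Ry(pitch) Rx(roll)).
In Python, from cell import ctrl gives the robot as it stands.
- The arm moves only by the tool step_arm, never from a script. Its argument "series" is a list that holds one entry, the list of rows, each a list of 7 numbers: the turn, a rotation vector about the tool's x, y, z as a fraction of full scale, then the shift along the tool's x, y, z as a fraction of full scale, then the closure, from 0 (fully open) to 1 (shut). In form: [[[ax, ay, az, tx, ty, tz, gripper], ...]]. A call has 1 to 12 rows; each row shifts and turns the commanded pose from where the row before left it, along the tool's axes as they then stand; what a row does not reach is not made up. Full scale, the value 1, is 150 mm for a shift and 45 degrees for a turn. A row lasts 1/10 s, in which the tool goes at most 50 mm and 8.59 degrees, less where a joint would pass 70% of its speed; a pose out of reach is approached as far as the arm can. A call with a number of a shift or a turn outside -1 to 1 is refused whole. A call with a gripper value outside its range is refused whole. The fingers move at their own pace and stop on an object; the grip force is fixed at half the most. Time passes only in rows, so rows that do not move let the fingers close. It gives the time, the measured TCP pose, the force, the opening and the grip force at its end, in the units of the state.
- ctrl.read_state(): the state, without advancing time (a new reading comes with each control period).
- ctrl.get_image(name): name is "side" or "top"; returns a dict with "img" (400x640x3 uint8, red, green, blue), "fx", "fy", "cx", "cy" (pixels), "R" (3x3) and "t" (3): a world point X has camera coordinates R X + t. Camera axes: x right, y down, z forward; pixel columns grow to the right and rows downward; lengths in mm; the calibration is good to about 2 mm. A picture is of the moment at which its call begins. There is no depth.
- ctrl.finish_job(): hands the job in; it is judged then, once.
Trained networks look in a picture, given as the dict that the camera call returned (one of the last four; its "shot" number tells which), for a name from the list of things; names that differ only in an ending like _2 or _b are one class to them, and where a whole thing is asked for, a point or a joint stands for the part that bears it (a point fixed in the world has none). Each returns a list of dicts, best first, with "score" (0 to 1); they miss things now and then, are a little off and sometimes report something else, mostly with a low value. They report only what shows in the picture. A call takes as long as a camera call.
- ctrl.recognise(picture, thing): "centre" ([column, row] in pixels, amid what is visible of it).
The state is a dict: "clock": time; "qpos": joint angles; "qd": joint speeds; "tau": joint torques, N m; "eef_pos": TCP position; "tool_rot": TCP orientation; "force": force on the tool from outside, world axes, zero at the start; "torque": the same for the moment, N m; "width": finger opening in mm; "gripper_force": force on a finger pad.
Only numpy, scipy, OpenCV 4.12 (cv2) and the standard library are available. Lean on these libraries where they do the work, as an engineer would, in place of code of your own. Each camera call takes 0.05 s, during which the arm holds its last target. There are 200 camera calls.

## Working session

There is one attempt and no reset: what is moved stays moved. The work goes in short steps, Python scripts to look and compute and a tool call to move; the robot and the scene stay as the last step left them, time stands still between calls to the robot, and variables do not carry over. Pictures are saved under pics/ and viewed, at most 14 in all, crops included, and the job is handed in when it is done.

Besides the shell and the picture viewer there is one more tool, called after ">>>" in YAML: its name, and indented under it one key for each argument. step_arm: Moves the arm, as the interface text tells. Shift numbers are shares of 150 mm and turn numbers shares of 45 degrees, none past 1 either way. Its arguments: {"type":"object","properties":{"series":{"type":"array","items":{"type":"array","items":{"type":"array","items":{"type":"number","minimum":-1,"maximum":1}}}}},"required":["series"]}

```bash
mkdir -p pics; cat > h.py <<'E'
from cell import ctrl
import numpy as np, cv2
def save(p,n): cv2.imwrite(f'pics/{n}.png',p['img'][:,:,::-1])
def ray(p,uv):
    R=np.array(p['R']);t=np.array(p['t']).ravel()
    d=R.T@np.array([(uv[0]-p['cx'])/p['fx'],(uv[1]-p['cy'])/p['fy'],1]); return -R.T@t,d
def atz(p,uv,z):
    c,d=ray(p,uv); return c+d*(z-c[2])/d[2]
def proj(p,X):
    c=np.array(p['R'])@np.array(X)+np.array(p['t']).ravel(); return [p['fx']*c[0]/c[2]+p['cx'],p['fy']*c[1]/c[2]+p['cy']]
def tri(p,a,q,b):
    c1,d1=ray(p,a);c2,d2=ray(q,b)
    s=np.linalg.lstsq(np.c_[d1,-d2],c2-c1,rcond=None)[0]
    x,y=c1+s[0]*d1,c2+s[1]*d2; return (x+y)/2,np.linalg.norm(x-y)
E
python3 - <<'E'
from h import *
T=ctrl.get_image('top');S=ctrl.get_image('side');save(T,'t0');save(S,'s0')
np.set_printoptions(precision=1,suppress=True)
for p in(T,S):c,d=ray(p,(320,200));print(c,d,p['fx'])
for n in 'bung_head head_disc funnel_mid cover_knob port_wide_mouth port_narrow_mouth amber_bottle white_bottle specimen_cup beaker'.split():
    a=ctrl.recognise(T,n);b=ctrl.recognise(S,n)
    print(n,[(np.round(x['centre']),round(x['score'],2)) for x in a[:2]],[(np.round(x['centre']),round(x['score'],2)) for x in b[:2]],tri(T,a[0]['centre'],S,b[0]['centre']) if a and b else '')
s=ctrl.read_state();print(s['clock'],s['eef_pos'],s['tool_rot'],s['width'])
E
```

```text
[ 398.3   20.1 1144.8] [ 0.1 -0.  -1. ] 507.04249335417535
[ 318.7 -795.3  744. ] [ 0.2  0.7 -0.6] 399.54211814346655
bung_head [(array([155., 207.]), 0.86), (array([469., 260.]), 0.25)] [(array([289., 141.]), 0.4), (array([372., 199.]), 0.18)] (array([481.8, 351.2,  29.9]), np.float64(4.355225399825397))
head_disc [(array([282., 216.]), 0.73)] [(array([302., 191.]), 0.68)] (array([468.3,  71.3,  32.7]), np.float64(1.1444964769398809))
funnel_mid [(array([363., 238.]), 0.84)] [(array([296., 229.]), 0.63)] (array([ 420.8, -103.5,   62.8]), np.float64(3.959001638539603))
cover_knob [(array([402., 255.]), 0.72)] [(array([293., 276.]), 0.92)] (array([ 388.9, -198.7,    5.8]), np.float64(2.283174557865245))
port_wide_mouth [(array([247., 129.]), 0.73)] [(array([360., 155.]), 0.85)] (array([655.8, 148.4,  71.1]), np.float64(9.190358220676286))
port_narrow_mouth [(array([338., 140.]), 0.56)] [(array([375., 200.]), 0.73)] (array([637.1, -47.8,  61. ]), np.float64(4.446640362518837))
amber_bottle [] [(array([299., 323.]), 0.56)] 
white_bottle [(array([163., 259.]), 0.48)] [(array([253., 149.]), 0.73)] (array([363.9, 327.8,  30.1]), np.float64(11.933964832116967))
specimen_cup [(array([231., 238.]), 0.79)] [(array([275., 171.]), 0.55)] (array([413.2, 181.8,  37.6]), np.float64(9.36922985373221))
beaker [(array([470., 207.]), 0.81)] [(array([359., 314.]), 0.86)] (array([ 498.7, -345.9,   27.5]), np.float64(6.211966736968413))
1.1 [267.9 592.3 231.3] [ 3.1 -0.   2.7] 85.2504600720839
```

View pics/t0.png

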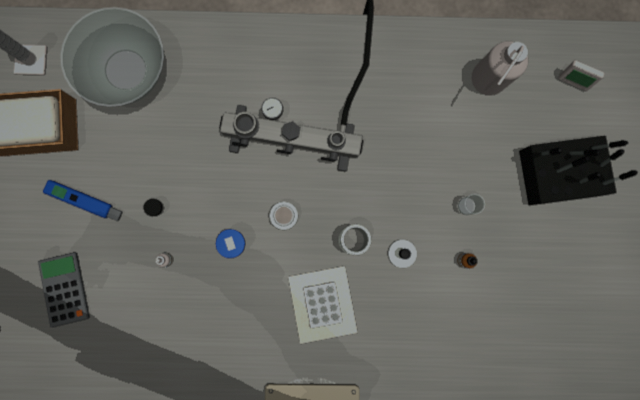

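View pics/s0.png

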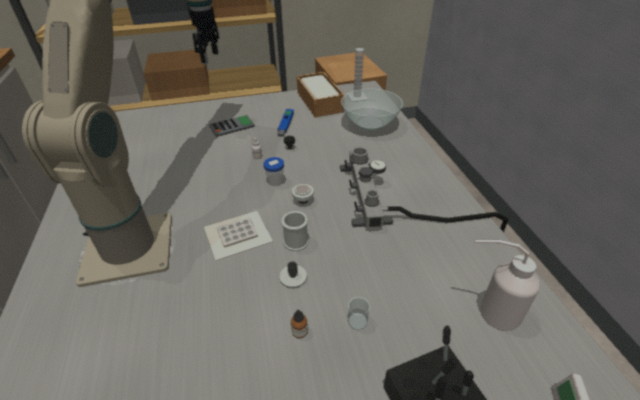

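The top view shows the bung at about (153,207), the filter head at (284,216), the funnel at (355,239) and the cover at (403,254). The wide port is at (245,123), the capped port at (291,131) and the narrow port at (338,139). The side view agrees. Next I'll enlarge crops for sub-pixel centres.

```bash
python3 - <<'E'
from h import *
T=ctrl.get_image('top')
g=cv2.convertScaleAbs(T['img'][:,:,::-1],alpha=1.5)
def c(u,v,r=25): return cv2.resize(g[v-r:v+r,u-r:u+r],(260,260),interpolation=cv2.INTER_CUBIC)
rows=[np.hstack([c(*q) for q in L]) for L in([(153,207),(284,216),(355,239)],[(403,254),(245,123),(338,139)])]
im=np.vstack(rows)
for i in range(0,780,52):
    cv2.line(im,(i,0),(i,519),(0,255,255) if i%260==0 else (0,90,90),1)
    cv2.line(im,(0,i),(779,i),(0,255,255) if i%260==0 else (0,90,90),1)
cv2.imwrite('pics/c0.png',im)
E
```

```text
(no output)
```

View pics/c0.png

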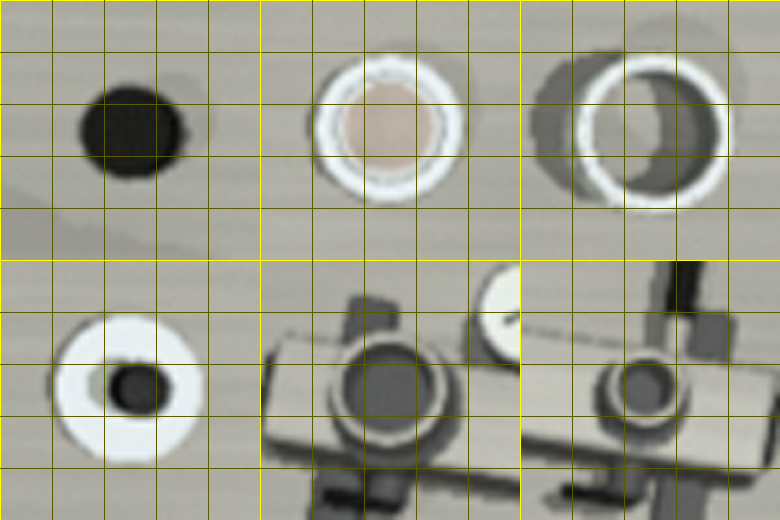

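The crops give sub-pixel centres: bung (153.0,207.0), head (283.4,215.3), funnel rim (355.5,239.0), cover disc (402.4,253.2), wide mouth (244.5,122.4) and narrow mouth (337.0,138.1). A gauge stands behind and to the right of the wide port.

```bash
cat >> h.py <<'E'
def go(X,yaw=None):
    s=ctrl.read_state();p=np.array(s['eef_pos']);from scipy.spatial.transform import Rotation as Q
    R=Q.from_euler('xyz',s['tool_rot']); 
    if yaw is not None:
        Rt=Q.from_euler('xyz',[np.pi,0,yaw]); print('turn',np.round((R.inv()*Rt).as_rotvec(degrees=True)/45,4)); R=Rt
    print('shift tool xyz',np.round(R.inv().apply(np.array(X)-p)/150,4),'pos',np.round(p,1),'rot',np.round(s['tool_rot'],4),'t',s['clock'],'w',round(s['width'],1),'F',np.round(s['force'],1))
E
python3 - <<'E'
from h import *
T=ctrl.get_image('top')
P={}
for n,u,z in [('bung',(153,207),30),('head',(283.4,215.3),38),('fun',(355.5,239),80),('cov',(402.4,253.2),10.5),('wide',(244.5,122.4),85),('nar',(337,138.1),85),('gauge',(272,108),100)]:
    P[n]=atz(T,u,z); print(n,np.round(P[n],1))
print(np.linalg.norm(P['wide']-P['nar']))
S=ctrl.get_image('side')
print(tri(T,(272,108),S,(377,166)))
go([P['bung'][0],P['bung'][1],120],1.745)
E
```

```text
bung [483.4 354.6  30. ]
head [469.7  68.2  38. ]
fun [419.8 -85.8  80. ]
cov [ 391.3 -197.9   10.5]
wide [662.9 153.   85. ]
nar [633.  -44.1  85. ]
gauge [691.2  94.4 100. ]
199.38354438403132
(array([700.21914838,  97.53586413,  60.96748836]), np.float64(3.8190845200963284))
turn [-0.0000e+00 -1.0000e-04  1.2373e+00]
shift tool xyz [-1.8095  1.1407  0.7421] pos [267.9 592.3 231.3] rot [ 3.1416e+00 -1.0000e-04  2.7168e+00] t 1.25 w 85.5 F [-1.1  0.2  0.3]
```

>>> step_arm:
  series:
    - [[0,0,0.1547,0,0,0,0],[0,0,0.1547,0,0,0,0],[0,0,0.1547,0,0,0,0],[0,0,0.1547,0,0,0,0],[0,0,0.1547,0,0,0,0],[0,0,0.1547,0,0,0,0],[0,0,0.1547,0,0,0,0],[0,0,0.1547,0,0,0,0],[0,0,0,0,0,0,0]]

```text
clock: 2.15
eef_pos: [267.7, 592.3, 231.3]
tool_rot: [3.141, 0.0, 1.745]
force: [-1.0, -0.0, 0.1]
width: 85.4
gripper_force: 0.0
```

>>> step_arm:
  series:
    - [[0,0,0,-0.1645,0.1037,0.0675,0],[0,0,0,-0.1645,0.1037,0.0675,0],[0,0,0,-0.1645,0.1037,0.0675,0],[0,0,0,-0.1645,0.1037,0.0675,0],[0,0,0,-0.1645,0.1037,0.0675,0],[0,0,0,-0.1645,0.1037,0.0675,0],[0,0,0,-0.1645,0.1037,0.0675,0],[0,0,0,-0.1645,0.1037,0.0675,0],[0,0,0,-0.1645,0.1037,0.0675,0],[0,0,0,-0.1645,0.1037,0.0675,0],[0,0,0,-0.1645,0.1037,0.0675,0],[0,0,0,0,0,0,0]]

```text
clock: 3.35
eef_pos: [486.6, 349.1, 119.0]
tool_rot: [3.141, 0.004, 1.741]
force: [0.5, 0.2, 0.4]
width: 85.5
gripper_force: 0.0
```

```bash
python3 - <<'E'
from h import *
go([483.4,354.6,10],1.745)
T=ctrl.get_image('top');S=ctrl.get_image('side')
save(T,'t1');
g=cv2.convertScaleAbs(T['img'][:,:,::-1],alpha=1.5)[150:260,90:220]; h=S['img'][80:190,220:350,::-1]
cv2.imwrite('pics/c1.png',np.hstack([cv2.resize(g,None,fx=3,fy=3,interpolation=2),cv2.resize(h,None,fx=3,fy=3,interpolation=2)]))
p=np.array(ctrl.read_state()['eef_pos']); print(proj(T,p),proj(S,p))
E
```

```text
turn [ 0.0004  0.005  -0.0055]
shift tool xyz [ 0.0399 -0.015   0.7266] pos [486.6 349.1 119. ] rot [3.1412 0.0039 1.7407] t 3.35 w 85.5 F [0.5 0.2 0.4]
[np.float64(140.0560931368097), np.float64(203.22512318521436)] [np.float64(288.19708100199637), np.float64(116.09459968902877)]
```

View pics/c1.png

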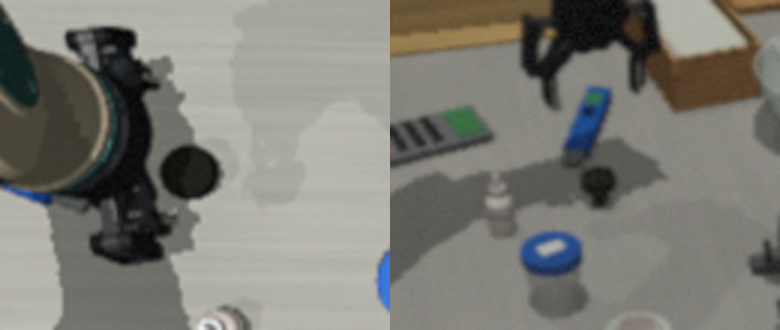

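The gripper is above the bung and squared up, with the bung near crop (190,172). The fingers close along roughly world x, and nothing is in their way. I'll settle the arm and read the pose again.

>>> step_arm:
  series:
    - [[0,0,0,0,0,0.1,0],[0,0,0,0,0,0.1,0],[0,0,0,0,0,0,0],[0,0,0,0,0,0,0],[0,0,0,0,0,0,0]]

```text
clock: 3.95
eef_pos: [483.5, 355.1, 90.4]
tool_rot: [3.141, -0.0, 1.746]
force: [-0.2, -0.0, -0.2]
width: 85.2
gripper_force: 0.0
```

```bash
python3 - <<'E'
from h import *
go([483.4,354.6,10],1.745)
E
```

```text
turn [ 0.0009 -0.0006  0.0008]
shift tool xyz [-0.0033 -0.0011  0.5359] pos [483.5 355.1  90.4] rot [ 3.1409e+00 -5.0000e-04  1.7456e+00] t 3.95 w 85.2 F [-0.2 -0.  -0.2]
```

>>> step_arm:
  series:
    - [[0,0,0,-0.0033,0,0.1072,0],[0,0,0,0,0,0.1072,0],[0,0,0,0,0,0.1072,0],[0,0,0,0,0,0.1072,0],[0,0,0,0,0,0.1072,0],[0,0,0,0,0,0,0],[0,0,0,0,0,0,0],[0,0,0,0,0,0,0.5],[0,0,0,0,0,0,1],[0,0,0,0,0,0,1],[0,0,0,0,0,0,1],[0,0,0,0,0,0,1]]

```text
clock: 5.15
eef_pos: [483.7, 354.4, 10.4]
tool_rot: [3.141, -0.001, 1.745]
force: [-0.9, -0.9, 5.7]
width: 37.7
gripper_force: 59.7
```

>>> step_arm:
  series:
    - [[0,0,0,0,0,0,1],[0,0,0,0,0,0,1],[0,0,0,0,0,0,1],[0,0,0,0,0,-0.1,1],[0,0,0,0,0,-0.2,1],[0,0,0,0,0,-0.2,1],[0,0,0,0,0,-0.2,1],[0,0,0,0,0,-0.2,1],[0,0,0,0,0,-0.1,1],[0,0,0,0,0,0,1],[0,0,0,0,0,0,1]]

```text
clock: 6.25
eef_pos: [483.1, 354.0, 159.8]
tool_rot: [3.142, -0.0, 1.745]
force: [-0.3, 0.6, -1.6]
width: 38.2
gripper_force: 60.3
```

```bash
python3 - <<'E'
from h import *
go([633,-44.1,160],1.745)
print(ctrl.read_state()['gripper_force'])
E
```

```text
turn [ 0.0001 -0.0004 -0.0001]
shift tool xyz [-2.787e+00  5.240e-01 -1.600e-03] pos [483.1 354.  159.8] rot [ 3.1415e+00 -3.0000e-04  1.7449e+00] t 6.25 w 38.2 F [-0.3  0.6 -1.6]
60.273881213142886
```

>>> step_arm:
  series:
    - [[0,0,0,-0.1,0.0187,0,1],[0,0,0,-0.2443,0.0459,0,1],[0,0,0,-0.2443,0.0459,0,1],[0,0,0,-0.2443,0.0459,0,1],[0,0,0,-0.2443,0.0459,0,1],[0,0,0,-0.2443,0.0459,0,1],[0,0,0,-0.2443,0.0459,0,1],[0,0,0,-0.2443,0.0459,0,1],[0,0,0,-0.2443,0.0459,0,1],[0,0,0,-0.2443,0.0459,0,1],[0,0,0,-0.2443,0.0459,0,1],[0,0,0,-0.2443,0.0459,0,1]]

```text
clock: 7.45
eef_pos: [632.2, -47.2, 158.0]
tool_rot: [-3.138, 0.0, 1.744]
force: [0.3, 0.3, -0.5]
width: 37.9
gripper_force: 60.3
```

>>> step_arm:
  series:
    - [[0,0,0,0,0,0.1,1],[0,0,0,0,0,0.1,1],[0,0,0,0,0,0.06,1],[0,0,0,0,0,0,1],[0,0,0,0,0,0,1],[0,0,0,0,0,0,1]]

```text
clock: 8.05
eef_pos: [633.6, -43.4, 121.0]
tool_rot: [3.141, 0.0, 1.746]
force: [-0.3, 0.1, -0.5]
width: 38.3
gripper_force: 60.3
```

```bash
python3 - <<'E'
from h import *
go([633,-44.1,73],1.745)
T=ctrl.get_image('top');S=ctrl.get_image('side')
g=cv2.convertScaleAbs(T['img'][:,:,::-1],alpha=1.6)[95:185,290:380]; h=S['img'][150:240,330:420,::-1]
cv2.imwrite('pics/c2.png',np.hstack([cv2.resize(q,(400,400),interpolation=2) for q in(g,h)]))
p=np.array(ctrl.read_state()['eef_pos'])
for d in (0,19): print(proj(T,p+[0,0,d]),proj(S,p+[0,0,d]))
print('mouth',proj(S,[633,-44.1,85]),proj(S,[633,-44.1,55]))
E
```

```text
turn [0.0011 0.0001 0.0013]
shift tool xyz [-0.0042 -0.0045  0.32  ] pos [633.6 -43.4 121. ] rot [3.1407 0.     1.746 ] t 8.05 w 38.3 F [-0.3  0.1 -0.5]
[np.float64(337.93285920453036), np.float64(133.97181143568906)] [np.float64(373.809238050052), np.float64(181.59298117147233)]
[np.float64(338.5447155569083), np.float64(131.8546312471485)] [np.float64(374.3727272780593), np.float64(175.594761814592)]
mouth [np.float64(372.58606319654814), np.float64(192.77329071274227)] [np.float64(371.76418172843427), np.float64(201.55548717110054)]
```

View pics/c2.png

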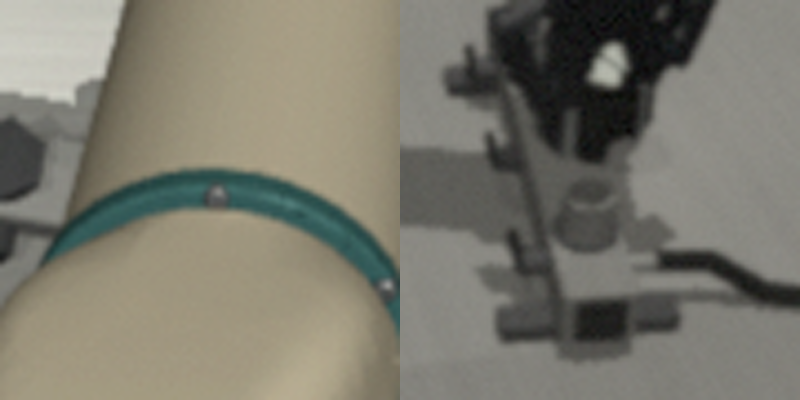

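The side view shows the bung's foot directly above the narrow mouth: both are near crop column 590, mouth row about 195. I'll lower it gently.

>>> step_arm:
  series:
    - [[0,0,0,-0.0042,-0.0045,0.04,1],[0,0,0,0,0,0.04,1],[0,0,0,0,0,0.04,1],[0,0,0,0,0,0.04,1],[0,0,0,0,0,0.02,1],[0,0,0,0,0,0.02,1],[0,0,0,0,0,0.02,1],[0,0,0,0,0,0,1],[0,0,0,0,0,0,1]]

```text
clock: 9.05
eef_pos: [632.7, -44.9, 87.6]
tool_rot: [3.141, 0.0, 1.745]
force: [0.3, 1.0, -0.3]
width: 38.2
gripper_force: 60.3
```

>>> step_arm:
  series:
    - [[0,0,0,0,0,0.02,1],[0,0,0,0,0,0.02,1],[0,0,0,0,0,0.02,1],[0,0,0,0,0,0.02,1],[0,0,0,0,0,0.01,1],[0,0,0,0,0,0,1],[0,0,0,0,0,0,1],[0,0,0,0,0,0,1]]

```text
clock: 9.85
eef_pos: [632.7, -44.9, 74.1]
tool_rot: [3.141, 0.0, 1.745]
force: [-0.2, -0.6, -0.5]
width: 38.0
gripper_force: 60.3
```

>>> step_arm:
  series:
    - [[0,0,0,0,0,0.01,1],[0,0,0,0,0,0.004,1],[0,0,0,0,0,0,1],[0,0,0,0,0,0,1]]

```text
clock: 10.25
eef_pos: [632.9, -44.9, 73.5]
tool_rot: [3.141, -0.0, 1.745]
force: [-3.4, 0.7, 10.3]
width: 38.2
gripper_force: 61.1
```

Contact came at the expected depth. I'll release and rise.

>>> step_arm:
  series:
    - [[0,0,0,0,0,0,0.6],[0,0,0,0,0,0,0],[0,0,0,0,0,0,0],[0,0,0,0,0,0,0],[0,0,0,0,0,0,0],[0,0,0,0,0,0,0],[0,0,0,0,0,-0.15,0],[0,0,0,0,0,-0.25,0],[0,0,0,0,0,-0.25,0],[0,0,0,0,0,0,0],[0,0,0,0,0,0,0]]

```text
clock: 11.35
eef_pos: [633.1, -44.8, 170.3]
tool_rot: [3.14, 0.0, 1.745]
force: [-0.1, 0.8, 0.3]
width: 85.2
gripper_force: 0.0
```

```bash
python3 - <<'E'
from h import *
go([469.7,68.2,170],1.745)
E
```

```text
turn [ 0.0025  0.0003 -0.0002]
shift tool xyz [ 0.9311 -0.9424  0.0023] pos [633.1 -44.8 170.3] rot [3.1397e+00 3.0000e-04 1.7448e+00] t 11.35 w 85.2 F [-0.1  0.8  0.3]
```

>>> step_arm:
  series:
    - [[0,0,0,0.133,-0.1346,0,0],[0,0,0,0.133,-0.1346,0,0],[0,0,0,0.133,-0.1346,0,0],[0,0,0,0.133,-0.1346,0,0],[0,0,0,0.133,-0.1346,0,0],[0,0,0,0.133,-0.1346,0,0],[0,0,0,0.133,-0.1346,0,0],[0,0,0,0,0,0.2,0],[0,0,0,0,0,0.25,0],[0,0,0,0,0,0.15,0],[0,0,0,0,0,0,0],[0,0,0,0,0,0,0]]

```text
clock: 12.55
eef_pos: [468.5, 67.9, 78.8]
tool_rot: [-3.139, 0.0, 1.745]
force: [-0.5, -0.8, 0.2]
width: 85.8
gripper_force: 0.0
```

```bash
python3 - <<'E'
from h import *
go([469.7,68.2,9],1.745)
T=ctrl.get_image('top');S=ctrl.get_image('side')
g=cv2.convertScaleAbs(T['img'][:,:,::-1],alpha=1.6)[90:240,230:380]; h=S['img'][130:280,270:420,::-1]
cv2.imwrite('pics/c3.png',np.hstack([cv2.resize(q,(400,400),interpolation=2) for q in(g,h)]))
print(proj(T,[633,-44.1,93]),proj(T,[633,-44.1,101]))
E
```

```text
turn [-0.0032  0.0002 -0.0006]
shift tool xyz [0.0005 0.0085 0.4656] pos [468.5  67.9  78.8] rot [-3.1391e+00  1.0000e-04  1.7445e+00] t 12.55 w 85.8 F [-0.5 -0.8  0.2]
[np.float64(337.2480609327825), np.float64(137.28411991074475)] [np.float64(337.4910898405057), np.float64(136.45024671100128)]
```

View pics/c3.png

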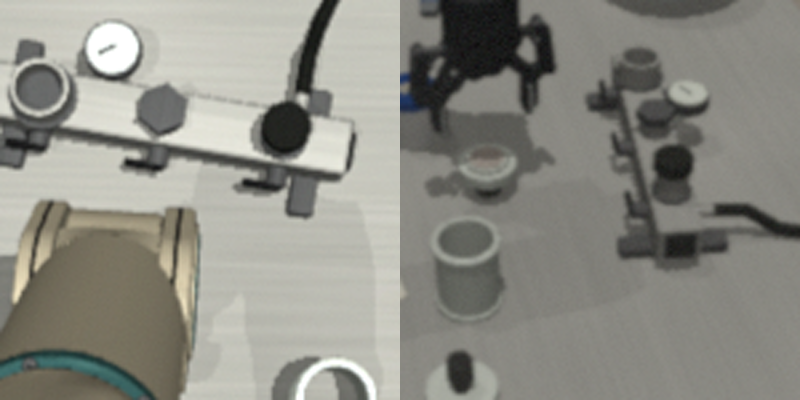

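The bung is seated on the narrow port, with its head at (336.7,137.4) against an expected (337.2,137.3). Next is the filter head.

>>> step_arm:
  series:
    - [[0,0,0,0,0,0.1,0],[0,0,0,0,0,0.1,0],[0,0,0,0,0,0.1,0],[0,0,0,0,0,0.1,0],[0,0,0,0,0,0.065,0],[0,0,0,0,0,0,0],[0,0,0,0,0,0,0.3],[0,0,0,0,0,0,1],[0,0,0,0,0,0,1],[0,0,0,0,0,0,1],[0,0,0,0,0,0,1],[0,0,0,0,0,0,1]]

```text
clock: 13.85
eef_pos: [470.0, 68.4, 11.3]
tool_rot: [3.14, -0.001, 1.745]
force: [-1.7, -0.1, 8.8]
width: 60.2
gripper_force: 62.9
```

>>> step_arm:
  series:
    - [[0,0,0,0,0,0,1],[0,0,0,0,0,0,1],[0,0,0,0,0,-0.1,1],[0,0,0,0,0,-0.2,1],[0,0,0,0,0,-0.2,1],[0,0,0,0,0,-0.2,1],[0,0,0,0,0,-0.2,1],[0,0,0,0,0,-0.1,1],[0,0,0,0,0,0,1],[0,0,0,0,0,0,1],[0,0,0,0,0,0,1]]

```text
clock: 14.95
eef_pos: [468.4, 68.1, 158.9]
tool_rot: [-3.139, 0.0, 1.745]
force: [-0.6, 0.5, -1.8]
width: 59.3
gripper_force: 65.6
```

```bash
python3 - <<'E'
from h import *
go([662.9,153,159],1.745)
S=ctrl.get_image('side')
h=S['img'][80:230,240:390,::-1]
cv2.imwrite('pics/c4.png',cv2.resize(h,(600,600),interpolation=2))
E
```

```text
turn [-0.0028  0.0001 -0.0003]
shift tool xyz [ 3.3290e-01  1.3749e+00 -3.0000e-04] pos [468.4  68.1 158.9] rot [-3.1394e+00  1.0000e-04  1.7448e+00] t 14.95 w 59.3 F [-0.6  0.5 -1.8]
```

View pics/c4.png

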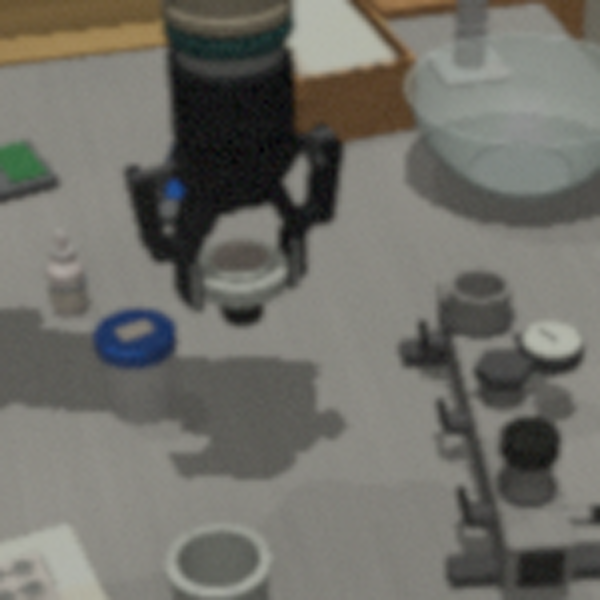

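The head is held level, with its stopper hanging below the pads near crop (242,312). Now to the wide port.

>>> step_arm:
  series:
    - [[0,0,0,0.0333,0.1375,0,1],[0,0,0,0.0428,0.1768,0,1],[0,0,0,0.0428,0.1768,0,1],[0,0,0,0.0428,0.1768,0,1],[0,0,0,0.0428,0.1768,0,1],[0,0,0,0.0428,0.1768,0,1],[0,0,0,0.0428,0.1768,0,1],[0,0,0,0.0428,0.1768,0,1],[0,0,0,0,0,0.1,1],[0,0,0,0,0,0.12,1],[0,0,0,0,0,0,1],[0,0,0,0,0,0,1]]

```text
clock: 16.2
eef_pos: [662.7, 152.5, 125.4]
tool_rot: [-3.138, 0.0, 1.744]
force: [-0.6, -0.3, -1.0]
width: 59.8
gripper_force: 65.6
```

```bash
python3 - <<'E'
from h import *
go([662.9,153,72],1.745)
S=ctrl.get_image('side');T=ctrl.get_image('top')
h=S['img'][100:200,310:410,::-1]
cv2.imwrite('pics/c5.png',np.hstack([cv2.resize(h,(400,400),interpolation=2),cv2.resize(T['img'][80:180,200:300,::-1],(400,400))]))
E
```

```text
turn [-0.004   0.0004 -0.0011]
shift tool xyz [0.0031 0.0019 0.3561] pos [662.7 152.5 125.4] rot [-3.1384e+00  4.0000e-04  1.7441e+00] t 16.2 w 59.8 F [-0.6 -0.3 -1. ]
```

View pics/c5.png

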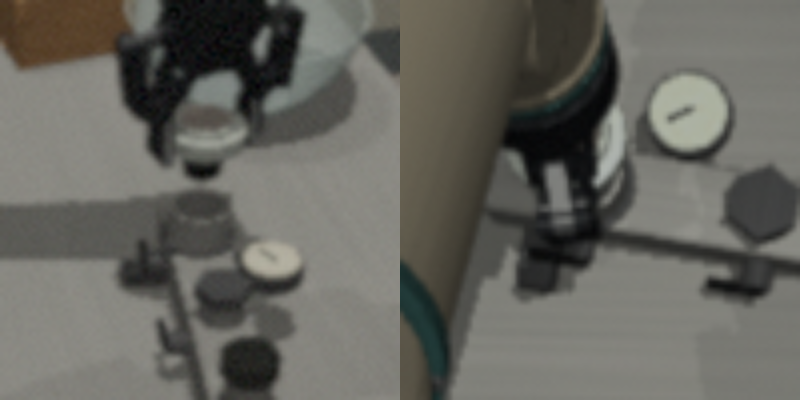

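The stopper's foot hangs over the wide mouth (crop columns 203 and 199), which fits the camera's perspective. Lowering in stages.

>>> step_arm:
  series:
    - [[0,0,0,0.003,0.002,0.04,1],[0,0,0,0,0,0.04,1],[0,0,0,0,0,0.04,1],[0,0,0,0,0,0.04,1],[0,0,0,0,0,0.03,1],[0,0,0,0,0,0.03,1],[0,0,0,0,0,0.02,1],[0,0,0,0,0,0,1],[0,0,0,0,0,0,1]]

```text
clock: 17.2
eef_pos: [664.2, 153.6, 90.8]
tool_rot: [3.142, -0.0, 1.745]
force: [-0.3, -0.2, -2.0]
width: 60.0
gripper_force: 65.6
```

>>> step_arm:
  series:
    - [[0,0,0,0,0,0.02,1],[0,0,0,0,0,0.02,1],[0,0,0,0,0,0.02,1],[0,0,0,0,0,0.02,1],[0,0,0,0,0,0,1],[0,0,0,0,0,0,1]]

```text
clock: 17.8
eef_pos: [664.0, 153.6, 78.6]
tool_rot: [-3.141, -0.0, 1.745]
force: [-0.2, 0.0, -1.6]
width: 60.0
gripper_force: 65.6
```

>>> step_arm:
  series:
    - [[0,0,0,0,-0.003,0.015,1],[0,0,0,0,-0.003,0.015,1],[0,0,0,0,0,0.015,1],[0,0,0,0,0,0,1],[0,0,0,0,0,0,1]]

```text
clock: 18.3
eef_pos: [663.1, 153.4, 71.9]
tool_rot: [-3.141, -0.0, 1.745]
force: [-0.5, -0.7, -2.3]
width: 59.9
gripper_force: 65.6
```

>>> step_arm:
  series:
    - [[0,0,0,0,0,0.007,1],[0,0,0,0,0,0.007,1],[0,0,0,0,0,0.007,1],[0,0,0,0,0,0,1],[0,0,0,0,0,0,1]]

```text
clock: 18.8
eef_pos: [663.4, 153.5, 70.4]
tool_rot: [3.141, -0.001, 1.745]
force: [-2.8, -0.2, 7.9]
width: 60.1
gripper_force: 66.4
```

>>> step_arm:
  series:
    - [[0,0,0,0,0,0,0.6],[0,0,0,0,0,0,0],[0,0,0,0,0,0,0],[0,0,0,0,0,0,0],[0,0,0,0,0,0,0],[0,0,0,0,0,-0.15,0],[0,0,0,0,0,-0.25,0],[0,0,0,0,0,-0.25,0],[0,0,0,0,0,-0.2,0],[0,0,0,0,0,0,0],[0,0,0,0,0,0,0]]

```text
clock: 19.9
eef_pos: [663.4, 153.6, 196.9]
tool_rot: [3.141, -0.0, 1.745]
force: [0.3, 0.2, -0.2]
width: 85.1
gripper_force: 0.0
```

```bash
python3 - <<'E'
from h import *
go([419.8,-85.8,170],1.745)
E
```

```text
turn [ 0.0013 -0.0005 -0.0002]
shift tool xyz [-1.2902 -1.876   0.1792] pos [663.4 153.6 196.9] rot [ 3.1406e+00 -4.0000e-04  1.7449e+00] t 19.9 w 85.1 F [ 0.3  0.2 -0.2]
```

>>> step_arm:
  series:
    - [[0,0,0,-0.129,-0.1876,0.0179,0],[0,0,0,-0.129,-0.1876,0.0179,0],[0,0,0,-0.129,-0.1876,0.0179,0],[0,0,0,-0.129,-0.1876,0.0179,0],[0,0,0,-0.129,-0.1876,0.0179,0],[0,0,0,-0.129,-0.1876,0.0179,0],[0,0,0,-0.129,-0.1876,0.0179,0],[0,0,0,-0.129,-0.1876,0.0179,0],[0,0,0,-0.129,-0.1876,0.0179,0],[0,0,0,-0.129,-0.1876,0.0179,0],[0,0,0,0,0,0,0],[0,0,0,0,0,0,0]]

```text
clock: 21.1
eef_pos: [418.6, -86.0, 168.8]
tool_rot: [-3.14, -0.001, 1.743]
force: [-0.0, 0.8, -1.1]
width: 85.4
gripper_force: 0.0
```

```bash
python3 - <<'E'
from h import *
go([419.8,-85.8,30],1.745)
S=ctrl.get_image('side');T=ctrl.get_image('top')
h=S['img'][130:280,250:400,::-1]
g=cv2.convertScaleAbs(T['img'][98:148,220:270,::-1],alpha=1.5)
cv2.imwrite('pics/c6.png',np.hstack([cv2.resize(h,(400,400),interpolation=2),cv2.resize(g,(400,400),interpolation=2)]))
print(proj(T,[662.9,153,99]),proj(T,[662.9,153,104]))
E
```

```text
turn [-0.0025 -0.0009 -0.0024]
shift tool xyz [-1.000e-04  8.000e-03  9.255e-01] pos [418.6 -86.  168.8] rot [-3.1396e+00 -7.0000e-04  1.7431e+00] t 21.1 w 85.4 F [-0.   0.8 -1.1]
[np.float64(243.7323915606914), np.float64(120.75022769486598)] [np.float64(243.44505705920125), np.float64(120.14958561519158)]
```

View pics/c6.png

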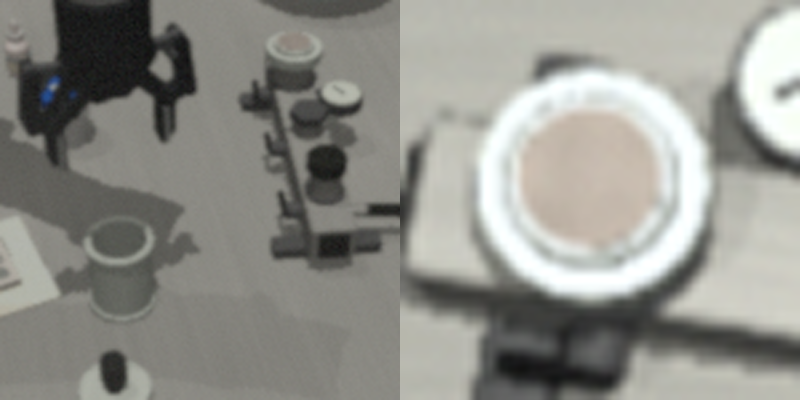

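The head is seated centrally: its disc is at (243.9,120.6) against an expected (243.7,120.75). Now I'll take the funnel.

>>> step_arm:
  series:
    - [[0,0,0,0,0.004,0.15,0],[0,0,0,0,0,0.2,0],[0,0,0,0,0,0.2,0],[0,0,0,0,0,0.15,0],[0,0,0,0,0,0.15,0],[0,0,0,0,0,0.075,0],[0,0,0,0,0,0,0],[0,0,0,0,0,0,0],[0,0,0,0,0,0,0.3],[0,0,0,0,0,0,1],[0,0,0,0,0,0,1],[0,0,0,0,0,0,1]]

```text
clock: 22.4
eef_pos: [420.6, -85.5, 31.9]
tool_rot: [3.14, -0.0, 1.745]
force: [-0.0, 1.1, 6.9]
width: 59.7
gripper_force: 62.9
```

>>> step_arm:
  series:
    - [[0,0,0,0,0,0,1],[0,0,0,0,0,0,1],[0,0,0,0,0,0,1]]

```text
clock: 22.7
eef_pos: [420.6, -85.6, 31.9]
tool_rot: [3.14, -0.0, 1.745]
force: [-0.4, 0.1, 7.0]
width: 60.0
gripper_force: 62.9
```

>>> step_arm:
  series:
    - [[0,0,0,0,0,-0.1,1],[0,0,0,0,0,-0.2,1],[0,0,0,0,0,-0.2,1],[0,0,0,0,0,-0.2,1],[0,0,0,0,0,-0.2,1],[0,0,0,0,0,-0.1,1],[0,0,0,0,0,0,1],[0,0,0,0,0,0,1],[0,0,0,0,0,0,1]]

```text
clock: 23.6
eef_pos: [419.3, -85.4, 180.0]
tool_rot: [-3.14, -0.001, 1.745]
force: [-0.3, -0.2, -1.5]
width: 59.5
gripper_force: 65.1
```

```bash
python3 - <<'E'
from h import *
go([662.9,153,180],1.745)
E
```

```text
turn [-0.0024 -0.001  -0.0002]
shift tool xyz [ 1.2839e+00  1.8748e+00 -1.0000e-04] pos [419.3 -85.4 180. ] rot [-3.1397e+00 -8.0000e-04  1.7448e+00] t 23.6 w 59.5 F [-0.3 -0.2 -1.5]
```

>>> step_arm:
  series:
    - [[0,0,0,0.0563,0.0818,0,1],[0,0,0,0.1116,0.163,0,1],[0,0,0,0.1116,0.163,0,1],[0,0,0,0.1116,0.163,0,1],[0,0,0,0.1116,0.163,0,1],[0,0,0,0.1116,0.163,0,1],[0,0,0,0.1116,0.163,0,1],[0,0,0,0.1116,0.163,0,1],[0,0,0,0.1116,0.163,0,1],[0,0,0,0.1116,0.163,0,1],[0,0,0,0.1116,0.163,0,1],[0,0,0,0.1116,0.163,0,1]]

```text
clock: 24.8
eef_pos: [664.1, 154.9, 178.8]
tool_rot: [-3.139, -0.001, 1.746]
force: [0.2, 1.1, -0.8]
width: 59.6
gripper_force: 65.1
```

>>> step_arm:
  series:
    - [[0,0,0,0,0,0.08,1],[0,0,0,0,0,0.1,1],[0,0,0,0,0,0.05,1],[0,0,0,0,0,0,1],[0,0,0,0,0,0,1],[0,0,0,0,0,0,1]]

```text
clock: 25.4
eef_pos: [664.0, 152.2, 147.0]
tool_rot: [3.141, -0.0, 1.744]
force: [0.8, -0.8, -1.9]
width: 59.6
gripper_force: 65.2
```

```bash
python3 - <<'E'
from h import *
go([662.9,153,130.5],1.745)
S=ctrl.get_image('side')
h=S['img'][90:190,310:410,::-1]
cv2.imwrite('pics/c7.png',cv2.resize(h,(500,500),interpolation=2))
E
```

```text
turn [ 0.0011 -0.0001 -0.0013]
shift tool xyz [ 0.0068 -0.0066  0.1099] pos [664.  152.2 147. ] rot [ 3.1407e+00 -1.0000e-04  1.7440e+00] t 25.4 w 59.6 F [ 0.8 -0.8 -1.9]
```

View pics/c7.png

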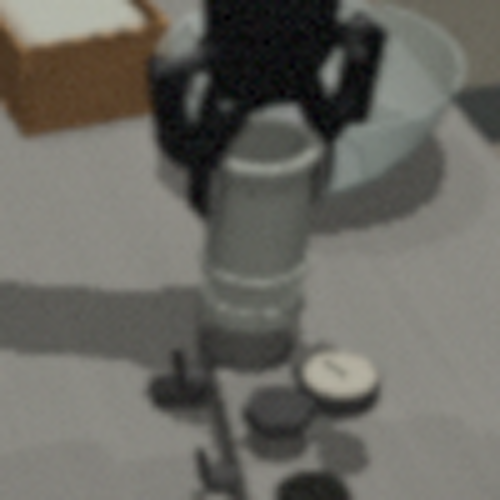

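The funnel hangs upright over the head, its lower bead around crop (255,275) and the head around (250,310). Lowering it.

>>> step_arm:
  series:
    - [[0,0,0,0.003,-0.002,0.02,1],[0,0,0,0,0,0.02,1],[0,0,0,0,0,0.02,1],[0,0,0,0,0,0.02,1],[0,0,0,0,0,0.01,1],[0,0,0,0,0,0,1],[0,0,0,0,0,0,1],[0,0,0,0,0,0,1]]

```text
clock: 26.25
eef_pos: [663.5, 153.0, 132.9]
tool_rot: [3.142, 0.0, 1.745]
force: [0.2, -0.2, -2.1]
width: 59.6
gripper_force: 65.2
```

>>> step_arm:
  series:
    - [[0,0,0,0,0,0.007,1],[0,0,0,0,0,0.007,1],[0,0,0,0,0,0.007,1],[0,0,0,0,0,0,1],[0,0,0,0,0,0,1],[0,0,0,0,0,0,1]]

```text
clock: 26.85
eef_pos: [663.5, 153.0, 131.0]
tool_rot: [3.141, -0.001, 1.745]
force: [-2.8, 0.6, 7.9]
width: 59.3
gripper_force: 65.9
```

Contact again came at the seated height. Releasing, then on to the cover.

>>> step_arm:
  series:
    - [[0,0,0,0,0,0,0.6],[0,0,0,0,0,0,0],[0,0,0,0,0,0,0],[0,0,0,0,0,0,0],[0,0,0,0,0,0,0],[0,0,0,0,0,0,0],[0,0,0,0,0,-0.15,0],[0,0,0,0,0,-0.25,0],[0,0,0,0,0,-0.25,0],[0,0,0,0,0,-0.1,0],[0,0,0,0,0,0,0],[0,0,0,0,0,0,0]]

```text
clock: 28.05
eef_pos: [662.6, 153.3, 240.9]
tool_rot: [-3.14, -0.001, 1.745]
force: [-0.0, 0.5, -0.4]
width: 85.7
gripper_force: 0.0
```

```bash
python3 - <<'E'
from h import *
go([391.3,-197.9,110],1.745)
E
```

```text
turn [-0.0024 -0.0009 -0.0002]
shift tool xyz [-1.9921 -2.1873  0.8724] pos [662.6 153.3 240.9] rot [-3.1397e+00 -7.0000e-04  1.7448e+00] t 28.05 w 85.7 F [-0.   0.5 -0.4]
```

>>> step_arm:
  series:
    - [[0,0,0,-0.166,-0.1823,0,0],[0,0,0,-0.166,-0.1823,0,0],[0,0,0,-0.166,-0.1823,0,0],[0,0,0,-0.166,-0.1823,0,0],[0,0,0,-0.166,-0.1823,0,0],[0,0,0,-0.166,-0.1823,0,0],[0,0,0,-0.166,-0.1823,0,0],[0,0,0,-0.166,-0.1823,0,0],[0,0,0,-0.166,-0.1823,0,0],[0,0,0,-0.166,-0.1823,0,0],[0,0,0,-0.166,-0.1823,0,0],[0,0,0,-0.166,-0.1823,0,0]]

```text
clock: 29.25
eef_pos: [389.9, -198.1, 240.6]
tool_rot: [-3.138, -0.001, 1.745]
force: [0.8, -0.5, 0.5]
width: 85.5
gripper_force: 0.0
```

>>> step_arm:
  series:
    - [[0,0,0,0,0,0.15,0],[0,0,0,0,0,0.2,0],[0,0,0,0,0,0.2,0],[0,0,0,0,0,0.2,0],[0,0,0,0,0,0.1,0],[0,0,0,0,0,0,0],[0,0,0,0,0,0,0]]

```text
clock: 29.95
eef_pos: [391.0, -197.8, 114.0]
tool_rot: [-3.139, -0.001, 1.744]
force: [-0.0, -0.2, 0.2]
width: 85.3
gripper_force: 0.0
```

```bash
python3 - <<'E'
from h import *
go([391.3,-197.9,17],1.745)
S=ctrl.get_image('side');T=ctrl.get_image('top')
h=S['img'][200:300,240:340,::-1]
g=cv2.convertScaleAbs(T['img'][90:150,215:275,::-1],alpha=1.5)
cv2.imwrite('pics/c8.png',np.hstack([cv2.resize(h,(400,400),interpolation=2),cv2.resize(g,(400,400),interpolation=2)]))
print(proj(T,[662.9,153,179]))
E
```

```text
turn [-0.0031 -0.0014 -0.0008]
shift tool xyz [-0.0008  0.002   0.6466] pos [ 391.  -197.8  114. ] rot [-3.1391e+00 -1.1000e-03  1.7444e+00] t 29.95 w 85.3 F [-0.  -0.2  0.2]
[np.float64(238.78616660283188), np.float64(110.41067282129937)]
```

View pics/c8.png

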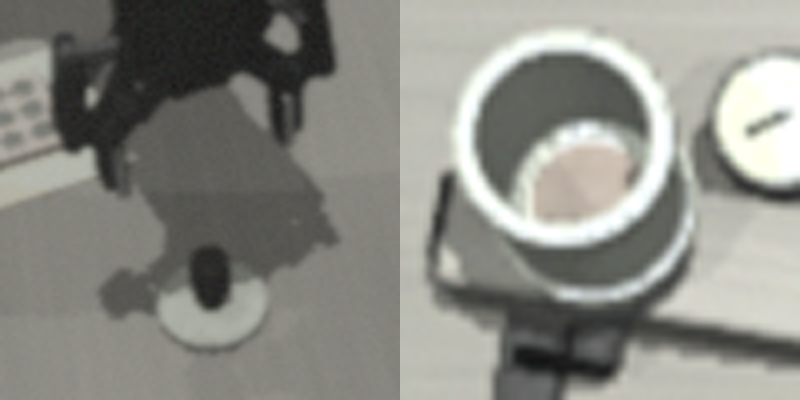

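The funnel is seated: its top rim is at (239.1,110.1) against an expected (238.8,110.4). Now I'll grip the cover.

>>> step_arm:
  series:
    - [[0,0,0,0,0,0.15,0],[0,0,0,0,0,0.2,0],[0,0,0,0,0,0.15,0],[0,0,0,0,0,0.1,0],[0,0,0,0,0,0.046,0],[0,0,0,0,0,0,0],[0,0,0,0,0,0,0],[0,0,0,0,0,0,0.5],[0,0,0,0,0,0,1],[0,0,0,0,0,0,1],[0,0,0,0,0,0,1],[0,0,0,0,0,0,1]]

```text
clock: 31.25
eef_pos: [392.0, -198.1, 18.1]
tool_rot: [3.141, -0.0, 1.745]
force: [-1.2, 0.2, 5.9]
width: 22.4
gripper_force: 58.4
```

>>> step_arm:
  series:
    - [[0,0,0,0,0,0,1],[0,0,0,0,0,0,1],[0,0,0,0,0,0,1],[0,0,0,0,0,0,1]]

```text
clock: 31.65
eef_pos: [392.0, -198.1, 18.1]
tool_rot: [3.141, 0.0, 1.745]
force: [0.0, 0.5, 6.3]
width: 22.3
gripper_force: 58.4
```

>>> step_arm:
  series:
    - [[0,0,0,0,0,-0.1,1],[0,0,0,0,0,-0.25,1],[0,0,0,0,0,-0.25,1],[0,0,0,0,0,-0.25,1],[0,0,0,0,0,-0.25,1],[0,0,0,0,0,-0.2,1],[0,0,0,0,0,-0.1,1],[0,0,0,0,0,0,1],[0,0,0,0,0,0,1],[0,0,0,0,0,0,1]]

```text
clock: 32.65
eef_pos: [391.2, -197.5, 226.7]
tool_rot: [-3.14, -0.001, 1.745]
force: [-0.4, -0.6, -0.9]
width: 22.4
gripper_force: 58.9
```

```bash
python3 - <<'E'
from h import *
go([662.9,153,227],1.745)
E
```

```text
turn [-0.0026 -0.0017 -0.0004]
shift tool xyz [ 1.9873  2.189  -0.0022] pos [ 391.2 -197.5  226.7] rot [-3.1396e+00 -1.4000e-03  1.7447e+00] t 32.65 w 22.4 F [-0.4 -0.6 -0.9]
```

>>> step_arm:
  series:
    - [[0,0,0,0.1656,0.1824,0,1],[0,0,0,0.1656,0.1824,0,1],[0,0,0,0.1656,0.1824,0,1],[0,0,0,0.1656,0.1824,0,1],[0,0,0,0.1656,0.1824,0,1],[0,0,0,0.1656,0.1824,0,1],[0,0,0,0.1656,0.1824,0,1],[0,0,0,0.1656,0.1824,0,1],[0,0,0,0.1656,0.1824,0,1],[0,0,0,0.1656,0.1824,0,1],[0,0,0,0.1656,0.1824,0,1],[0,0,0,0.1656,0.1824,0,1]]

```text
clock: 33.85
eef_pos: [663.7, 153.4, 225.4]
tool_rot: [-3.138, -0.0, 1.744]
force: [0.8, -0.3, -0.4]
width: 22.4
gripper_force: 58.9
```

>>> step_arm:
  series:
    - [[0,0,0,0,0,0.05,1],[0,0,0,0,0,0.05,1],[0,0,0,0,0,0.03,1],[0,0,0,0,0,0,1],[0,0,0,0,0,0,1],[0,0,0,0,0,0,1],[0,0,0,0,0,0,1]]

```text
clock: 34.55
eef_pos: [663.8, 152.1, 208.7]
tool_rot: [3.141, -0.0, 1.744]
force: [-0.5, -0.5, -0.6]
width: 22.3
gripper_force: 59.0
```

```bash
python3 - <<'E'
from h import *
go([662.9,153.2,191],1.745)
S=ctrl.get_image('side')
h=S['img'][70:170,310:410,::-1]
cv2.imwrite('pics/c9.png',cv2.resize(h,(500,500),interpolation=2))
print(proj(S,[662.9,153,179]))
E
```

```text
turn [ 0.0007 -0.0003 -0.0008]
shift tool xyz [ 0.0081 -0.0047  0.1182] pos [663.8 152.1 208.7] rot [ 3.1410e+00 -2.0000e-04  1.7444e+00] t 34.55 w 22.3 F [-0.5 -0.5 -0.6]
[np.float64(361.7603754882813), np.float64(122.65092821604061)]
```

View pics/c9.png

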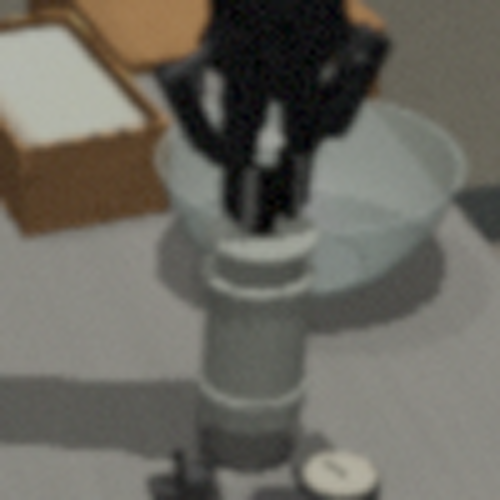

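The cover hangs level just above the funnel rim, with its disc centre at crop column 267 and the rim at 260. I'll check that offset against the projection.

```bash
python3 - <<'E'
from h import *
S=ctrl.get_image('side')
f=lambda X:np.round((np.array(proj(S,X))-[310,70])*5,1)
for z in (99,179,198,201): print(z,f([662.9,153,z]))
print(f([664.9,153,198]))
s=ctrl.read_state();print(s['eef_pos'])
g=S['img'][70:170,310:410].astype(int).sum(2)
# edge columns by row: bright cover disc & funnel rim
for r in range(45,62): 
    row=cv2.resize(g[r:r+1].astype(np.float32),(400,1),interpolation=1)[0]; 
    d=np.where(row>400)[0]; d=d[(d>150)&(d<270)]
    if len(d): print(r,r*5+2,d.min()/4*5,d.max()/4*5,(d.min()+d.max())/8*5)
E
```

```text
99 [251.3 383.2]
179 [258.8 263.3]
198 [260.7 233.2]
201 [261.  228.3]
[264.1 232.7]
[663.77818183 152.34418598 208.5922309 ]
45 227 316.25 336.25 326.25
46 232 311.25 336.25 323.75
47 237 286.25 320.0 303.125
48 242 245.0 316.25 280.625
49 247 221.25 310.0 265.625
50 252 230.0 300.0 265.0
51 257 247.5 283.75 265.625
56 282 216.25 217.5 216.875
57 287 225.0 300.0 262.5
58 292 242.5 272.5 257.5
```

>>> step_arm:
  series:
    - [[0,0,0,0.004,-0.009,0.02,1],[0,0,0,0,0,0.02,1],[0,0,0,0,0,0.015,1],[0,0,0,0,0,0.015,1],[0,0,0,0,0,0.01,1],[0,0,0,0,0,0,1],[0,0,0,0,0,0,1],[0,0,0,0,0,0,1]]

```text
clock: 35.45
eef_pos: [662.3, 152.7, 196.3]
tool_rot: [3.142, -0.0, 1.745]
force: [0.6, 0.1, -1.8]
width: 22.3
gripper_force: 59.0
```

>>> step_arm:
  series:
    - [[0,0,0,0,0,0.008,1],[0,0,0,0,0,0.008,1],[0,0,0,0,0,0.004,1],[0,0,0,0,0,0,1],[0,0,0,0,0,0,1]]

```text
clock: 35.95
eef_pos: [662.2, 152.7, 193.2]
tool_rot: [-3.141, -0.0, 1.745]
force: [-0.2, -0.3, -0.8]
width: 22.3
gripper_force: 59.0
```

The collar is inside the funnel with no contact force. I'll finish the seating.

>>> step_arm:
  series:
    - [[0,0,0,0,0,0.008,1],[0,0,0,0,0,0.006,1],[0,0,0,0,0,0.006,1],[0,0,0,0,0,0,1],[0,0,0,0,0,0,1]]

```text
clock: 36.45
eef_pos: [662.4, 152.7, 191.2]
tool_rot: [3.141, -0.0, 1.745]
force: [-1.2, 0.1, 5.3]
width: 22.3
gripper_force: 59.4
```

>>> step_arm:
  series:
    - [[0,0,0,0,0,0,0.7],[0,0,0,0,0,0,0.3],[0,0,0,0,0,0,0],[0,0,0,0,0,0,0],[0,0,0,0,0,0,0],[0,0,0,0,0,0,0],[0,0,0,0,0,-0.15,0],[0,0,0,0,0,-0.25,0],[0,0,0,0,0,-0.2,0],[0,0,0,0,0,0,0]]

```text
clock: 37.45
eef_pos: [664.8, 151.9, 285.2]
tool_rot: [3.133, 0.001, 1.745]
force: [0.4, 0.5, 0.9]
width: 85.2
gripper_force: 0.0
```

>>> step_arm:
  series:
    - [[0,0,0,0,-0.2,0,0],[0,0,0,0,-0.25,0,0],[0,0,0,0,-0.25,0,0],[0,0,0,0,-0.25,0,0],[0,0,0,0,-0.15,0,0],[0,0,0,0,0,0,0],[0,0,0,0,0,0,0],[0,0,0,0,0,0,0]]

```text
clock: 38.25
eef_pos: [500.7, 124.4, 280.2]
tool_rot: [3.141, 0.0, 1.745]
force: [-0.1, -0.7, 0.5]
width: 85.2
gripper_force: 0.0
```

```bash
python3 - <<'E'
from h import *
S=ctrl.get_image('side');T=ctrl.get_image('top')
h=S['img'][80:220,280:420,::-1]
g=cv2.convertScaleAbs(T['img'][80:160,205:285,::-1],alpha=1.5)
cv2.imwrite('pics/c10.png',np.hstack([cv2.resize(h,(400,400),interpolation=2),cv2.resize(g,(400,400),interpolation=2)]))
f=lambda X:np.round((np.array(proj(T,X))-[205,80])*5,1)
print('disc top',f([662.9,153,184]),'knob top',f([662.9,153,220]))
E
```

```text
disc top [167.3 148.5] knob top [154.6 122.2]
```

View pics/c10.png

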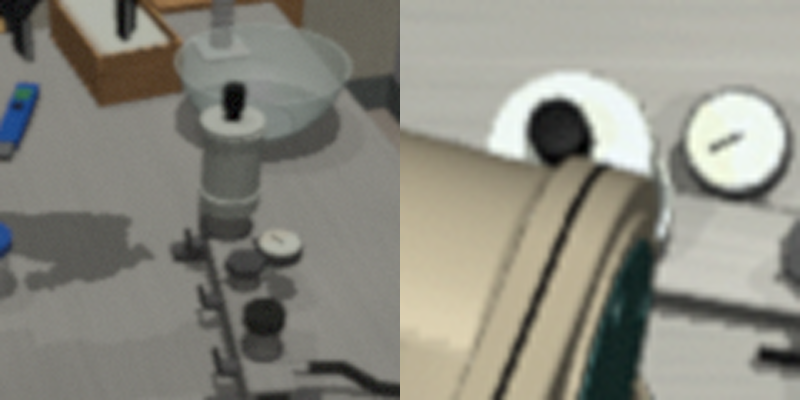

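The tower stands straight and the cover lies flat: its disc centre is at crop column 170, with 167 expected. The bung is still in place. Handing in.

```bash
python3 -c "
from cell import ctrl
print(ctrl.finish_job())"
```

```text
the job is handed in; nothing more can be done
None
```

The rinse setup is built and handed in at about 38 s of the 125 s allowed: bung in the narrow port, then head, funnel and cover on the wide port, all seated in the camera checks. No verdict came back on hand-in, and I never moved the bystanders but did not measure them again at the end.

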